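# Swap the groceries back to their own places

## Robot

A 6-joint arm with a two-finger parallel gripper is mounted at the origin on a cart in front of the work surface, level with it; the furniture and walls round the work are solid. World frame = base frame: x ahead of the robot, y to its left, z up, the work surface at z = 0. Lengths are in m, angles in degrees, forces in N, time in s.
With the tool pointing down it reaches from about 0.375 to 0.825 m from the base axis. Payload 5.5 kg.
Tool frame: the origin (TCP) lies on the centre line of the jaws, within the pads' length; the fingertips stand 19 mm ahead of it and the grasp point (between the pads) is the TCP; z points along the fingers, y is the line along which they close (so a half turn about z gives the same grasp; the last joint's range is limited). The gripper opens to 85 mm and grips with 20 to 120 N. Pads are 22 mm wide; open, the fingers measure 114 mm over their backs; the gripper's body (76 mm by 85 mm) begins 54 mm behind the grasp point. The pads swing forward as they close: fully open they stand 13 mm farther back than shut.
Start: joints at [-71.104, 17.962, -2.699, 69.339, 0, 90], TCP at [0.194, -0.568, 0.25] pointing down, gripper open.
Joint ranges: [-152.73, 152.73], [-39.44, 99.34], [-58.76, 71.6], [-118.89, 123.64], [-81.53, 83.1], [-180, 180]. Speed limits (degrees/s): [136.94, 136.94, 172.46, 180, 180, 180].

## Interface

Orientations are given as a 3x3 rotation matrix whose columns are the frame's x, y, z axes.
In Python, from cell import manip gives the robot as it stands.
- The arm moves only by the shell command python3 -m jog 'ROWS' [FORCE]. ROWS is a JSON object of lists of equal length, an entry for each row: "jaw": the opening, from -1 (shut) to 1 (fully open); "dp": the shift along the world's x, y, z in mm, a list of three; "rot": the turn, a rotation vector about the world's x, y, z in rad, a list of three. A call has 1 to 12 rows; each row shifts and turns the commanded pose from where the row before left it; what a row does not reach is not made up. A row lasts 1/8 s, in which the tool goes at most 62.5 mm and 10.7 degrees, less where a joint would pass 70% of its speed; a pose out of reach is approached as far as the arm can. A call with a gripper value outside its range is refused whole. The fingers move at their own pace and stop on an object; FORCE is the grip in N (left out, the last holds). Time passes only in rows, so rows that do not move let the fingers close. It gives the time, the measured TCP pose, the force, the opening and the grip force at its end, in the units of the state.
- manip.observe(): the state, without advancing time (a new reading comes with each control period).
- manip.capture(name): name is "scene" or "side" or "wrist"; returns the picture (400x640x3 uint8, blue, green, red); there is no depth.
- manip.calibration(name): a dict with "mtx" (3x3 intrinsics, pixels), "distortion" ([k1, k2, p1, p2, k3] as OpenCV has them; the pictures are not rectified), "rvec" (rotation vector, rad) and "tvec" (3), from world to camera coordinates, as OpenCV has them; the wrist camera has in their place "tool_from_camera" (4x4, takes a point from camera to tool coordinates, whose origin is the TCP and whose axes are the flange's). Camera axes: x right, y down, z forward; pixel columns grow to the right and rows downward; lengths in m; the calibration is good to about 2 mm. A picture is of the moment at which its call begins: read the wrist's pose just before it. calibration takes no time and is no camera call.
- manip.close_job(): hands the job in; it is judged then, once.
Trained networks look in the newest picture that a camera, given by its name, has taken for a name from the list of things; names that differ only in an ending like _2 or _b are one class to them, and where a whole thing is asked for, a point or a joint stands for the part that bears it (a point fixed in the world has none). Each returns a list of dicts, best first, with "score" (0 to 1); they miss things now and then, are a little off and sometimes report something else, mostly with a low value. They report only what shows in the picture. A call takes as long as a camera call. They do not tell look-alikes from the thing itself.
- manip.spot_in(name, camera): "location" ([x, y, z] in m, in the coordinates of the camera as it stood for that picture, good to about 4 mm: the middle of the surface that is visible of it).
- manip.outline_of(name, camera): "pixels" (400x640 bool, what is visible of it).
- manip.place_of(name, camera): "location" ([x, y, z] in m, in the coordinates of the camera as it stood for that picture, good to about 4 mm: a listed point, or the origin of a listed thing).
The state is a dict: "time": time; "qpos": joint angles; "qvel": joint speeds; "joint_torque": joint torques, N m; "tcp_pos": TCP position; "eef_rot": TCP orientation; "force": force on the tool from outside, world axes, zero at the start; "ft_torque": the same for the moment, N m; "gripper_width": finger opening in m; "grasp_force": force on a finger pad.
Only numpy, scipy, OpenCV 4.12 (cv2) and the standard library are available. Lean on these libraries where they do the work, as an engineer would, in place of code of your own. Each camera call takes 0.05 s, during which the arm holds its last target. There are 200 camera calls.

## Task

Four groceries on the worktop stand in one another's places. Put each where it belongs, upright and centred to within 15 mm: the tall spice jar on the raised ledge behind its front rail, the wide glass jar on the round cork trivet, the cylindrical tin on the square tile, and the tea carton in the steel caddy with its broad sides along the caddy's long sides. The empty chopping board is free to set things down on along the way; do not topple any of the groceries, and leave the small sauce bottle where it stands.

Things in the scene. Friction and masses are not known exactly. Their poses are not given: they have to be found in the camera images.
- tin: Closed cylindrical food tin, upright, diameter 57 mm, 72 mm high, metal top. Origin at the centre of its underside, z up. Loose, 0.13 to 0.25 kg. Starts on the spice ledge; belongs on the tile.
- tea_carton: Upright rectangular carton, 27 (its x) x 62 (its y) x 119 mm high. Grasp it across its 27 mm. Origin at the centre of its underside, z up. Loose, 0.035 to 0.07 kg. Starts on the tile, turned any way up to 45 degrees from it; belongs in the caddy with its y axis along the caddy's y axis (either way round).
- jar: Wide round glass jar with dark lid, upright, diameter 59 mm, 95 mm high. Origin at the centre of its underside, z up. Loose, 0.25 to 0.5 kg. Starts in the caddy; belongs on the cork trivet.
- spice_jar: Slim spice jar with white cap, upright, diameter 46 mm, 108 mm high (the cap is the top 20 mm). Origin at the centre of its underside, z up. Loose, 0.08 to 0.15 kg. Starts on the trivet; belongs on the spice ledge.
- spice_ledge: Raised wooden ledge for one item, fixed, 106 (x) x 170 (y) mm. Origin under its centre at worktop level; its standing surface is 45 mm above the origin, 86 mm deep between the steel front rail (on its -x side, 8 mm thick, top 70 mm above the origin) and the back slat (top 72 mm), and 150 mm long (along y) between end cheeks 74 mm high.
- tile: Square plain ceramic tile, fixed, 100 x 100 mm, 8 mm thick. Origin at the centre of its underside; things stand on its top, 8 mm above the origin.
- caddy: Rectangular open steel caddy, fixed, outside 86 (x) x 150 (y) mm, walls 4 mm thick and 30 mm high, inside 78 x 142 mm. Origin at the centre of its underside; inner floor 4 mm above the origin; long side along its y.
- trivet: Round cork trivet, fixed, diameter 116 mm, 10 mm thick. Origin at the centre of its underside; things stand on its top, 10 mm above the origin.
- board: Small wooden chopping board, fixed, 100 (x) x 130 (y) mm, 14 mm thick, with a loop handle 46 mm long at its +y end. Empty at the start: the free spot. Origin at the centre of the underside of its rectangle; top 14 mm above the origin.
- small_bottle: Small dark sauce bottle with screw cap, diameter 33 mm, 82 mm high, standing on the worktop among the things. Origin at the centre of its underside. A bystander: leave it alone.
Not all that is in view belongs to the job. Of the things that look like the spice_jar, the larger one is meant. There is more than one size of the tin; the job needs the smaller.

How it is judged (in metres and radians):
At the end, for the whole second after the job is handed in: Released, at rest and upright (0.1 rad): spice jar on ledge, jar on trivet, tin on tile, carton in caddy, each origin within 15 mm horizontally of its place's origin and 6 mm of its standing height; carton's y axis within 0.2 rad of the caddy's y, either way round (horizontal distance between tin and tile below 0.015 m and z of tin in the frame of tile between 0.002 and 0.014 m and angle between each of tin, tea_carton, jar, spice_jar's own z axis and vertical below 0.1 rad and linear speed of each of tin, tea_carton, jar, spice_jar below 0.02 m/s and angular speed of each of tin, tea_carton, jar, spice_jar below 0.2 rad/s and horizontal distance between tea_carton and caddy below 0.015 m and z of tea_carton in the frame of caddy between -0.002 and 0.01 m and horizontal distance between jar and trivet below 0.015 m and z of jar in the frame of trivet between 0.004 and 0.016 m and horizontal distance between spice_jar and spice_ledge below 0.015 m and z of spice_jar in the frame of spice_ledge between 0.039 and 0.051 m and angle between the y axis of tea_carton and the y axis of caddy, either way round below 0.2 rad); the robot touches nothing.
It fails at once if a grocery is toppled (angle between any of tin, tea_carton, jar, spice_jar's own z axis and vertical above 0.7 rad).
It fails at once if the small sauce bottle is knocked over or shifted by more than 25 mm (distance of small_bottle from where it was at the start of the episode above 0.025 m or angle between small_bottle's own z axis and vertical above 0.5 rad).
It also fails if it takes over 120 s, if anything falls off the work surface, if the arm or the gripper's body presses on something with over 40 N, if the wrist force passes 120 N, or if a joint passes its speed limit or range.

## Working session

There is one attempt and no reset: what is moved stays moved. The work goes in short steps, Python scripts to look and compute and a shell command to move; the robot and the scene stay as the last step left them, time stands still between calls to the robot, and variables do not carry over. Pictures are saved under pics/ and viewed, at most 14 in all, crops included, and the job is handed in when it is done.

```bash
mkdir -p pics; ls
cat > h.py <<'E'
import numpy as np, cv2
from cell import manip
def cam(n):
    c=manip.calibration(n); K=np.array(c["mtx"]);D=np.array(c["distortion"])
    if "rvec" in c:
        R=cv2.Rodrigues(np.array(c["rvec"],float))[0]; t=np.array(c["tvec"],float).ravel()
        return K,D,R,t
    s=manip.observe(); T=np.eye(4);T[:3,:3]=s["eef_rot"];T[:3,3]=s["tcp_pos"]
    W=T@np.array(c["tool_from_camera"]); R=W[:3,:3].T
    return K,D,R,-R@W[:3,3]
def toworld(p,C): return C[2].T@(np.array(p)-C[3])
def proj(P,C): return cv2.projectPoints(np.array(P,float).reshape(-1,3),cv2.Rodrigues(C[2])[0],C[3],C[0],C[1])[0].reshape(-1,2)
def onplane(px,z,C):
    u=cv2.undistortPoints(np.array(px,float).reshape(-1,1,2),C[0],C[1]).reshape(-1,2)
    d=np.c_[u,np.ones(len(u))]@C[2]; o=-C[2].T@C[3]
    return o+d*((z-o[2])/d[:,2])[:,None]
NAMES=["tin","tea_carton","jar","spice_jar","spice_ledge","tile","caddy","trivet","board","small_bottle"]
E
python3 - <<'E'
from h import *
np.set_printoptions(precision=3,suppress=True)
print(manip.observe())
for n in ["scene","side"]:
    C=cam(n); im=manip.capture(n); cv2.imwrite(f"pics/{n}0.png",im); print(n,-C[2].T@C[3])
    for k in NAMES:
        for r in manip.place_of(k,n)[:4]:
            w=toworld(r["location"],C); print(k,round(r["score"],2),w,proj(w,C)[0].round())
E
```

```text
pics
{'time': 0.0, 'qpos': array([-71.104,  18.004,  -2.754,  69.337,  -0.001,  90.   ]), 'qvel': array([-0.062,  0.016,  0.034,  0.012, -0.001, -0.017]), 'joint_torque': array([ -0.001, -53.959,  33.975,   0.019,   0.   ,  -0.   ]), 'tcp_pos': array([ 0.194, -0.567,  0.249]), 'eef_rot': array([[ 0.946,  0.324, -0.001],
       [ 0.324, -0.946,  0.002],
       [-0.   , -0.002, -1.   ]]), 'force': array([ 0.615, -0.399, -0.93 ]), 'ft_torque': array([-0.024,  0.004,  0.062]), 'grasp_force': 0.0, 'gripper_width': 0.0853628953576413}
scene [0.549 0.542 1.025]
tin 0.97 [ 0.474 -0.267  0.047] [326.  94.]
tin 0.72 [ 0.363 -0.084  0.002] [375. 165.]
tea_carton 0.79 [0.466 0.087 0.011] [337. 229.]
jar 0.73 [0.633 0.23  0.007] [261. 293.]
spice_jar 0.8 [ 0.626  0.053 -0.003] [265. 220.]
spice_jar 0.69 [ 0.64  -0.087  0.012] [260. 164.]
spice_ledge 0.96 [ 0.479 -0.26  -0.004] [324. 109.]
tile 0.56 [ 0.469  0.079 -0.004] [335. 228.]
caddy 0.56 [0.633 0.233 0.006] [261. 295.]
trivet 0.72 [ 0.64  -0.085 -0.002] [260. 168.]
board 0.63 [ 0.429  0.319 -0.001] [360. 333.]
small_bottle 0.52 [ 0.484 -0.088 -0.005] [324. 166.]
side [0.534 0.864 0.473]
tin 0.94 [ 0.478 -0.263  0.045] [338. 169.]
tea_carton 0.73 [0.462 0.084 0.01 ] [353. 240.]
jar 0.56 [0.633 0.231 0.007] [269. 284.]
spice_jar 0.6 [0.626 0.048 0.002] [280. 237.]
spice_jar 0.59 [ 0.636 -0.087  0.009] [280. 208.]
spice_ledge 0.69 [ 0.475 -0.257  0.005] [339. 182.]
tile 0.56 [ 0.469  0.084 -0.002] [350. 245.]
caddy 0.84 [0.633 0.236 0.004] [269. 287.]
trivet 0.61 [ 0.641 -0.089  0.004] [278. 210.]
board 0.81 [0.43  0.322 0.008] [385. 312.]
small_bottle 0.75 [ 0.487 -0.086  0.004] [338. 208.]
```

View pics/scene0.png

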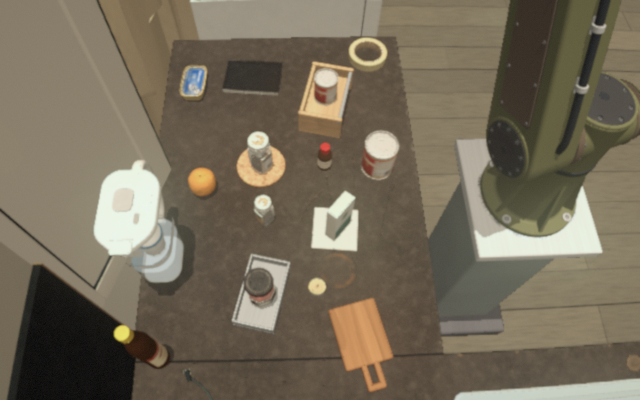

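View pics/side0.png

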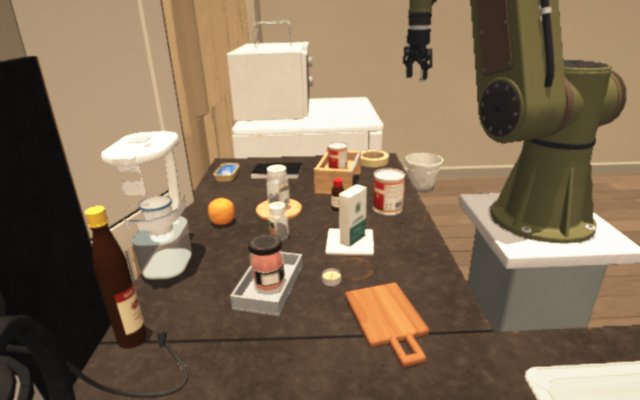

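Candidates. Tin: (326,88) on the ledge is small and (380,155) is large, so I choose (326,88). Spice jar: (260,152) on the trivet is large and (264,208) is small, so I choose (260,152). Next I fit the poses and make one close crop.

```bash
cat >> h.py <<'E'
from scipy.optimize import minimize
def box(x,y,z0=0,z1=None): return np.array([[sx*x/2,sy*y/2,z] for sx in(-1,1) for sy in(-1,1) for z in(z0,z1)])
def cyl(d,z0,z1):
    a=np.linspace(0,2*np.pi,40); return np.array([[d/2*np.cos(t),d/2*np.sin(t),z] for t in a for z in(z0,z1)])
M={"tin":cyl(.057,0,.072),"tea_carton":box(.027,.062,0,.119),"jar":cyl(.059,0,.095),"spice_jar":cyl(.046,0,.108),"spice_ledge":box(.106,.170,0,.072),
"tile":box(.1,.1,0,.008),"caddy":box(.086,.150,0,.03),"trivet":cyl(.116,0,.01),"board":box(.1,.13,0,.014),"small_bottle":cyl(.033,0,.082)}
def hullmask(px,S=4):
    m=np.zeros((400*S,640*S),np.uint8); cv2.fillConvexPoly(m,cv2.convexHull((px*S).astype(np.float32)).astype(np.int32),1); return m>0
def mask(k,n,near,C):
    best=None
    for r in manip.outline_of(k,n)[:4]:
        p=np.argwhere(r["pixels"])[:,::-1]
        if len(p)<20: continue
        d=np.linalg.norm(p.mean(0)-proj(near,C)[0])
        if best is None or d<best[0]: best=(d,r["pixels"])
    if best is None or best[0]>45: return None
    m=best[1].astype(np.uint8); nn,l,st,_=cv2.connectedComponentsWithStats(m)
    keep=np.isin(l,[i for i in range(1,nn) if st[i,4]>25]); p=np.argwhere(keep)[:,::-1]
    # pixel corners
    p=np.concatenate([p+[a,b] for a in(-.5,.5) for b in(-.5,.5)])
    return hullmask(p)
def fit(k,obs,p0,z):
    """obs: list of (hull mask, cam)"""
    rnd=k in("tin","jar","spice_jar","trivet","small_bottle")
    def f(p):
        t=0 if rnd else p[2]/100
        R=np.array([[np.cos(t),-np.sin(t),0],[np.sin(t),np.cos(t),0],[0,0,1]]); P=M[k]@R.T+[p[0]/1000,p[1]/1000,z]
        e=0
        for m,C in obs:
            h=hullmask(proj(P,C)); e+=1-(h&m).sum()/(h|m).sum()
        return e/len(obs)
    best=min((minimize(f,[p0[0]*1000,p0[1]*1000,a],method="Nelder-Mead",options=dict(initial_simplex=np.array([p0[0]*1000,p0[1]*1000,a])+np.array([[0,0,0],[8,0,0],[0,8,0],[-3,-3,25]]),maxiter=90)) for a in ([0] if rnd else (-60,-25,0,25,60))),key=lambda r:r.fun)
    return best.x[0],best.x[1],np.degrees(best.x[2]/100),best.fun
E
python3 - <<'E'
from h import *
init=dict(tin=(.476,-.265,.045),tea_carton=(.464,.085,.008),jar=(.633,.23,.004),spice_jar=(.638,-.087,.01),spice_ledge=(.477,-.258,0),tile=(.469,.08,0),caddy=(.633,.234,0),trivet=(.64,-.087,0),board=(.43,.32,0),small_bottle=(.486,-.087,0))
Cs={n:cam(n) for n in("scene","side")}
ims={n:manip.capture(n) for n in Cs}
for k,p in init.items():
    hh=M[k][:,2].max(); near=np.array(p)+[0,0,hh/2]
    obs=[(m,Cs[n]) for n in Cs for m in [mask(k,n,near,Cs[n])] if m is not None]
    for o in ([obs]+[[q] for q in obs] if len(obs)>1 else [obs]):
        if o: print(k,len(o),np.round(fit(k,o,p,p[2]),2))
cv2.imwrite("pics/crop1.png",cv2.resize(ims["scene"][60:260,220:420],(700,700),interpolation=cv2.INTER_CUBIC))
E
```

```text
tin 2 [ 4.7710e+02 -2.6218e+02 -2.8000e-01  1.1000e-01]
tin 1 [ 4.7635e+02 -2.6108e+02 -3.8100e+00  5.0000e-02]
tin 1 [ 4.7717e+02 -2.8076e+02  9.8400e+00  1.1000e-01]
tea_carton 1 [ 4.6473e+02  8.0880e+01 -3.9150e+01  3.0000e-02]
jar 2 [ 6.3170e+02  2.3205e+02 -5.9200e+00  7.0000e-02]
jar 1 [6.3058e+02 2.3364e+02 3.2600e+00 7.0000e-02]
jar 1 [6.3397e+02 2.3010e+02 9.9000e-01 4.0000e-02]
spice_jar 2 [ 6.3638e+02 -8.5700e+01  1.4000e+00  1.9000e-01]
spice_jar 1 [ 6.3581e+02 -8.5690e+01  3.1900e+00  1.6000e-01]
spice_jar 1 [ 6.3582e+02 -9.0180e+01  1.0500e+01  2.1000e-01]
spice_ledge 2 [ 4.7457e+02 -2.6149e+02 -1.3670e+01  8.0000e-02]
spice_ledge 1 [ 4.7410e+02 -2.6085e+02 -1.3980e+01  1.0000e-02]
spice_ledge 1 [ 4.7575e+02 -2.7322e+02 -1.3670e+01  1.2000e-01]
tile 2 [ 4.6997e+02  8.2610e+01 -5.0500e+00  5.0000e-02]
tile 1 [ 4.6909e+02  8.3670e+01 -5.9100e+00  3.0000e-02]
tile 1 [ 4.7082e+02  8.0400e+01 -5.7500e+00  3.0000e-02]
caddy 2 [ 6.3160e+02  2.3093e+02 -1.4220e+01  7.0000e-02]
caddy 1 [ 6.3084e+02  2.3217e+02 -1.3350e+01  4.0000e-02]
caddy 1 [ 6.3226e+02  2.3073e+02 -1.3880e+01  8.0000e-02]
trivet 2 [ 6.3797e+02 -8.7070e+01  6.2500e+00  1.0000e-01]
trivet 1 [ 6.3766e+02 -8.6510e+01  4.8800e+00  7.0000e-02]
trivet 1 [ 6.3961e+02 -9.2450e+01  7.8000e+00  1.0000e-01]
board 2 [4.2863e+02 3.2741e+02 1.3510e+01 2.2000e-01]
board 1 [4.2956e+02 3.2555e+02 1.2950e+01 2.3000e-01]
board 1 [4.2931e+02 3.2645e+02 1.3670e+01 2.2000e-01]
small_bottle 2 [ 4.8598e+02 -8.6160e+01  2.7800e+00  2.8000e-01]
small_bottle 1 [ 4.8465e+02 -8.3370e+01 -1.9300e+00  1.4000e-01]
small_bottle 1 [ 4.9001e+02 -1.0269e+02  2.0480e+01  2.4000e-01]
```

View pics/crop1.png

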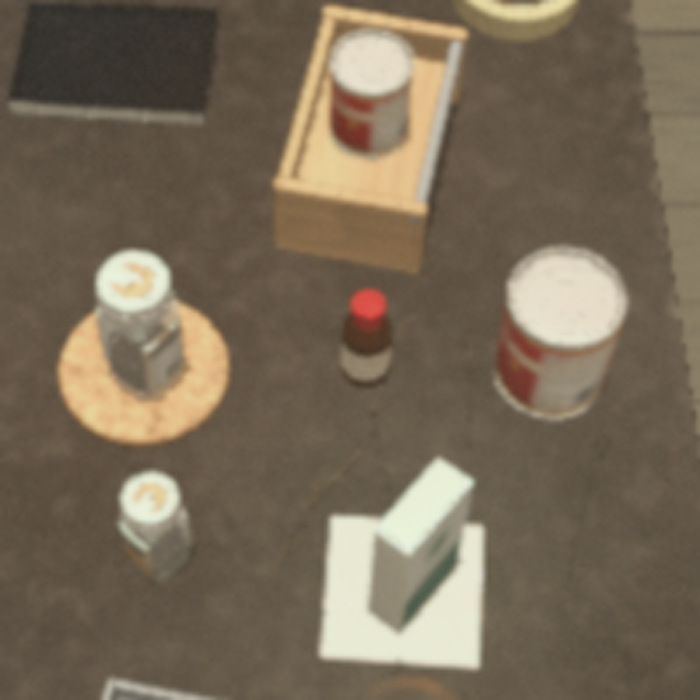

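The crop confirms the choices: the small tin is on the ledge at crop (370,90) with the big one at (560,330), and the larger spice jar is on the trivet at (140,320) with the smaller one at (155,525). The order will be spice jar to board, jar to trivet, carton to caddy, tin to tile, then spice jar to ledge.

```bash
python3 -m jog '{"jaw":[1,1,1,1,1,1,1,1,1,1,1,1],"dp":[[40,44,0],[40,44,0],[40,44,0],[40,44,0],[40,44,0],[40,44,0],[40,44,0],[40,44,0],[40,44,0],[40,44,0],[40,40,0],[0,0,0]],"rot":[[0,0,0.09],[0,0,0.09],[0,0,0.09],[0,0,0.09],[0,0,0.09],[0,0,0.09],[0,0,0.09],[0,0,0.09],[0,0,0.09],[0,0,0.09],[0,0,0.09],[0,0,0]]}' 50
cat > w.py <<'E'
import sys
from h import *
np.set_printoptions(precision=1,suppress=True)
s=manip.observe(); R=s["eef_rot"]
print("t",round(s["time"],2),"tcp",s["tcp_pos"]*1000,"yawy",np.degrees(np.arctan2(R[1,1],R[0,1])).round(1),"tilt",R[:,2],"q",s["qpos"],"w",s["gripper_width"]*1000,"gf",s["grasp_force"])
if len(sys.argv)>2:
    n=sys.argv[1]; C=cam(n); im=manip.capture(n)
    if sys.argv[2]!="-": cv2.imwrite("pics/"+sys.argv[2]+".png",im)
    for k in sys.argv[3:]:
        for r in manip.place_of(k,n)[:2]:
            w=toworld(r["location"],C); print(k,round(r["score"],2),w*1000,proj(w,C)[0])
E
python3 w.py wrist wr1 spice_jar trivet
```

```text
time: 3.7
tcp_pos: [0.6365, -0.0845, 0.2495]
eef_rot: [[0.243, 0.97, 0.0], [0.97, -0.243, 0.001], [0.001, 0.0, -1.0]]
force: [-0.1, -0.6, 0.8]
gripper_width: 0.0858
grasp_force: 0.0
t 3.7 tcp [636.5 -84.5 249.5] yawy -14.1 tilt [ 0.  0. -1.] q [-7.6 22.6  3.7 71.1  0.  96.5] w 85.81047641636555 gf 0.0
spice_jar 0.75 [636.5 -86.7  12.4] [320.5 171.4]
spice_jar 0.58 [626.   51.3  -0.3] [277.3  41.4]
```

View pics/wr1.png

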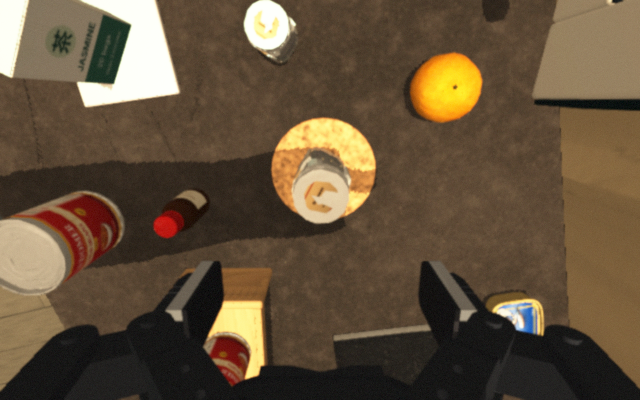

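The wrist view has the spice jar cap at (320,200), standing on the trivet at (324,170), with clear space around it.

```bash
python3 - <<'E'
from h import *
C=cam("wrist");m=mask("trivet","wrist",(.638,-.087,.01),C)
print(m is not None and np.round(fit("trivet",[(m,C)],(.638,-.087),0),2))
E
python3 -m jog '{"jaw":[1,1,1,1,1,-1,-1,-1,-1,-1,-1],"dp":[[0,-2,-41],[0,0,-41],[0,0,-41],[0,0,-41],[0,0,0],[0,0,0],[0,0,0],[0,0,0],[0,0,0],[0,0,0],[0,0,0]],"rot":[[0,0,0],[0,0,0],[0,0,0],[0,0,0],[0,0,0],[0,0,0],[0,0,0],[0,0,0],[0,0,0],[0,0,0],[0,0,0]]}' 50
```

```text
[ 6.3641e+02 -9.1500e+01  9.0000e+00  4.0000e-02]
time: 5.28
tcp_pos: [0.6359, -0.0901, 0.0892]
eef_rot: [[0.248, 0.969, 0.004], [0.969, -0.248, -0.001], [-0.0, 0.004, -1.0]]
force: [-2.2, 0.5, 5.7]
gripper_width: 0.0493
grasp_force: 51.0
```

```bash
python3 -m jog '{"jaw":[-1,-1,-1,-1,-1,-1,-1,-1,-1,-1,-1,-1],"dp":[[0,0,30],[0,0,45],[0,0,45],[-12,25,30],[-26,51,0],[-26,51,0],[-26,51,0],[-26,51,0],[-26,51,0],[-26,51,0],[-26,51,0],[-12,26,0]],"rot":[[0,0,0],[0,0,0],[0,0,0],[0,0,0],[0,0,0],[0,0,0],[0,0,0],[0,0,0],[0,0,0],[0,0,0],[0,0,0],[0,0,0]]}'
python3 w.py wrist - board spice_jar
```

```text
time: 6.78
tcp_pos: [0.4272, 0.3209, 0.238]
eef_rot: [[0.246, 0.969, 0.002], [0.969, -0.246, 0.002], [0.002, 0.001, -1.0]]
force: [-0.3, -0.5, -1.4]
gripper_width: 0.0488
grasp_force: 52.1
t 6.78 tcp [427.2 320.9 238. ] yawy -14.2 tilt [ 0.  0. -1.] q [ 36.9  11.1 -13.3  65.5   0.  141.1] w 48.772767838714735 gf 52.0538472966291
board 0.8 [435.2 317.6   1. ] [327.6 171. ]
spice_jar 0.91 [428.8 320.6 160.7] [321.9 220.6]
spice_jar 0.86 [627.5  53.3   2. ] [525.6 333.4]
```

```bash
python3 -m jog '{"jaw":[-1,-1,-1,-1,-1,-1],"dp":[[3,-1,-35],[0,0,-40],[0,0,-40],[0,0,-20],[0,0,-8],[0,0,0]],"rot":[[0,0,0],[0,0,0],[0,0,0],[0,0,0],[0,0,0],[0,0,0]]}'
```

```text
time: 7.68
tcp_pos: [0.4323, 0.317, 0.0943]
eef_rot: [[0.249, 0.968, 0.001], [0.968, -0.249, 0.001], [0.001, 0.001, -1.0]]
force: [0.3, -0.5, -0.3]
gripper_width: 0.0488
grasp_force: 52.0
```

```bash
python3 -m jog '{"jaw":[-1,0,1,1,1,1,1,1,1,1,1,1],"dp":[[0,0,-2],[0,0,0],[0,0,0],[0,0,0],[0,0,0],[0,0,40],[0,0,50],[0,0,60],[50,-21,10],[50,-22,0],[50,-22,0],[50,-22,0]],"rot":[[0,0,0],[0,0,0],[0,0,0],[0,0,0],[0,0,0],[0,0,0],[0,0,0],[0,0,0],[0,0,0],[0,0,0],[0,0,0],[0,0,0]]}'
python3 w.py wrist wr2 jar caddy
python3 - <<'E'
from h import *
C=cam("wrist");m=mask("caddy","wrist",(.632,.231,.03),C)
print(m is not None and np.round(fit("caddy",[(m,C)],(.632,.231),0),2))
E
```

```text
time: 9.18
tcp_pos: [0.6328, 0.2296, 0.2512]
eef_rot: [[0.248, 0.969, 0.0], [0.969, -0.248, 0.0], [0.0, 0.0, -1.0]]
force: [1.2, 0.9, 0.2]
gripper_width: 0.0855
grasp_force: 0.0
t 9.18 tcp [632.8 229.6 251.2] yawy -14.4 tilt [ 0.  0. -1.] q [ 19.9  26.1   9.2  73.    0.  124.3] w 85.5168941295199 gf 0.0
jar 0.59 [645.7 -87.9   1.3] [385.7 382.6]
jar 0.55 [632.4 235.1   6.1] [318.4 163.3]
[ 6.3210e+02  2.3007e+02 -1.4080e+01  1.0000e-02]
```

View pics/wr2.png

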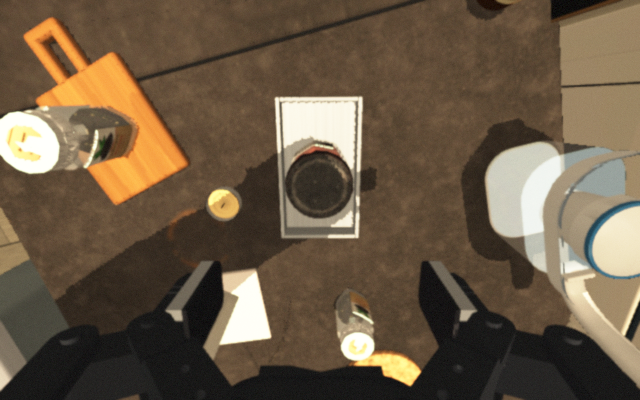

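The jar's lid is at (320,184) inside the caddy, whose corners run from (277,98) to (360,237). The spice jar stands upright on the board at top left.

```bash
python3 -m jog '{"jaw":[1,1,1,1,1,-1,-1,-1,-1,-1,-1],"dp":[[0,2,-46],[0,0,-47],[0,0,-47],[0,0,-46],[0,0,0],[0,0,0],[0,0,0],[0,0,0],[0,0,0],[0,0,0],[0,0,0]],"rot":[[0,0,0],[0,0,0],[0,0,0],[0,0,0],[0,0,0],[0,0,0],[0,0,0],[0,0,0],[0,0,0],[0,0,0],[0,0,0]]}' 60
```

```text
time: 10.75
tcp_pos: [0.6326, 0.2334, 0.0687]
eef_rot: [[0.248, 0.969, 0.004], [0.969, -0.248, 0.002], [0.003, 0.003, -1.0]]
force: [-3.1, 1.3, 7.2]
gripper_width: 0.0573
grasp_force: 63.5
```

```bash
python3 -m jog '{"jaw":[-1,-1,-1,-1,-1,-1,-1,-1,-1,-1,-1],"dp":[[0,0,25],[0,0,45],[0,0,50],[0,-20,45],[1,-50,0],[1,-50,0],[1,-50,0],[1,-50,0],[1,-50,0],[1,-50,0],[0,0,0]],"rot":[[0,0,0],[0,0,0],[0,0,0],[0,0,0],[0,0,0],[0,0,0],[0,0,0],[0,0,0],[0,0,0],[0,0,0],[0,0,0]]}'
cat > t.py <<'E'
import sys
from h import *
k=sys.argv[1]; p=[float(v)/1000 for v in sys.argv[2:5]]
obs=[]
for n in sys.argv[5:]:
    C=cam(n); manip.capture(n); near=np.array(p)+[0,0,M[k][:,2].max()/2]
    m=mask(k,n,near,C)
    if m is None: print(n,"none"); continue
    obs.append((m,C)); print(n,np.round(fit(k,[(m,C)],p,p[2]),2))
print("all",np.round(fit(k,obs,p,p[2]),2))
E
python3 t.py trivet 638 -88 0 scene side wrist; python3 w.py wrist - jar
```

```text
time: 12.12
tcp_pos: [0.6372, -0.0915, 0.2312]
eef_rot: [[0.253, 0.967, 0.001], [0.967, -0.253, -0.001], [-0.001, 0.001, -1.0]]
force: [-0.1, 0.9, -5.3]
gripper_width: 0.0573
grasp_force: 65.6
scene [ 6.366e+02 -8.764e+01  4.910e+00  4.000e-02]
side [ 6.4086e+02 -9.5230e+01  8.9300e+00  5.0000e-02]
wrist [ 6.3976e+02 -8.7600e+01 -4.7000e-01  1.4000e-01]
all [ 6.3912e+02 -8.7790e+01 -6.9000e-01  1.2000e-01]
t 12.43 tcp [637.3 -86.4 230.6] yawy -14.3 tilt [ 0.  0. -1.] q [-7.7 23.1  2.  68.9  0.  96.6] w 57.042874024897934 gf 65.64713245723397
```

```bash
python3 -m jog '{"jaw":[-1,-1,-1,-1,-1,-1],"dp":[[1,-2,-40],[0,0,-45],[0,0,-40],[0,0,-20],[0,0,-9],[0,0,0]],"rot":[[0,0,0],[0,0,0],[0,0,0],[0,0,0],[0,0,0],[0,0,0]]}'
```

```text
time: 13.28
tcp_pos: [0.6386, -0.0893, 0.0766]
eef_rot: [[0.248, 0.969, 0.0], [0.969, -0.248, -0.0], [0.0, 0.0, -1.0]]
force: [-0.2, 0.5, -4.4]
gripper_width: 0.0571
grasp_force: 65.8
```

```bash
python3 -m jog '{"jaw":[-1,0,1,1,1,1,1,1,1,1,1,1],"dp":[[0,0,-2],[0,0,0],[0,0,0],[0,0,0],[0,0,40],[0,0,50],[0,0,60],[-30,30,28],[-40,40,0],[-40,40,0],[-40,40,0],[-24,20,0]],"rot":[[0,0,0],[0,0,0],[0,0,0],[0,0,0],[0,0,0],[0,0,0],[0,0,0],[0,0,-0.09],[0,0,-0.09],[0,0,-0.09],[0,0,-0.09],[0,0,-0.076]]}'
python3 w.py wrist wr3 tea_carton tile; python3 t.py tea_carton 465 82 8 scene wrist; python3 t.py jar 638 -88 10 scene side
```

```text
time: 14.78
tcp_pos: [0.4627, 0.0818, 0.2531]
eef_rot: [[0.635, 0.772, 0.001], [0.772, -0.635, 0.001], [0.001, 0.001, -1.0]]
force: [0.6, 0.7, 0.1]
gripper_width: 0.0854
grasp_force: 0.0
t 14.78 tcp [462.7  81.8 253.1] yawy -39.4 tilt [ 0.  0. -1.] q [ 10.    3.8 -19.7  66.4   0.  139.4] w 85.4345803790714 gf 0.0
tea_carton 0.78 [464.3  85.4   9.4] [318.9 165.3]
scene [ 4.6231e+02  8.3870e+01 -4.1430e+01  4.0000e-02]
wrist [ 4.6417e+02  8.2540e+01 -4.0680e+01  3.0000e-02]
all [ 4.6362e+02  8.2320e+01 -4.0880e+01  6.0000e-02]
scene [ 6.3661e+02 -9.0870e+01  4.0500e+00  5.0000e-02]
side [ 6.4026e+02 -9.9710e+01  6.0300e+00  1.0000e-01]
all [ 6.3809e+02 -9.1200e+01  8.8400e+00  1.1000e-01]
```

View pics/wr3.png

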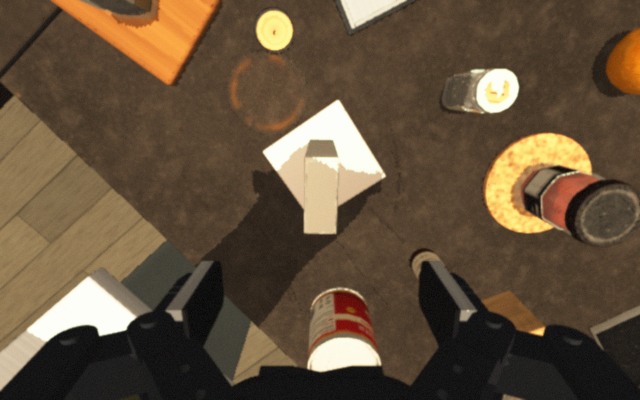

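The carton top runs from (320,143) to (320,232), squarely between the jaws and upright on the tile. The jar stands on the trivet.

```bash
python3 -m jog '{"jaw":[1,1,1,1,1,-1,-1,-1,-1,-1,-1,-1],"dp":[[1,1,-42],[0,0,-42],[0,0,-43],[0,0,-42],[0,0,0],[0,0,0],[0,0,0],[0,0,0],[0,0,0],[0,0,0],[0,0,0],[0,0,0]],"rot":[[0,0,-0.02],[0,0,0],[0,0,0],[0,0,0],[0,0,0],[0,0,0],[0,0,0],[0,0,0],[0,0,0],[0,0,0],[0,0,0],[0,0,0]]}' 40
```

```text
time: 16.82
tcp_pos: [0.4663, 0.0815, 0.0845]
eef_rot: [[0.649, 0.76, 0.002], [0.76, -0.65, 0.0], [0.002, 0.002, -1.0]]
force: [-1.8, 0.4, 6.1]
gripper_width: 0.0256
grasp_force: 26.4
```

```bash
python3 -m jog '{"jaw":[-1,-1,-1,-1,-1,-1,-1,-1,-1,-1,-1],"dp":[[0,0,0],[0,0,25],[0,0,45],[0,0,50],[10,10,40],[33,28,0],[33,28,0],[33,28,0],[33,28,0],[25,25,0],[0,0,0]],"rot":[[0,0,0],[0,0,0],[0,0,0],[0,0,0],[0,0,0.06],[0,0,0.1],[0,0,0.1],[0,0,0.1],[0,0,0.1],[0,0,0],[0,0,0]]}'
python3 w.py wrist - tea_carton; python3 t.py tile 470 82 0 scene side; python3 t.py caddy 632 230 0 scene side wrist
```

```text
time: 18.2
tcp_pos: [0.6332, 0.2299, 0.2422]
eef_rot: [[0.243, 0.97, -0.001], [0.97, -0.243, 0.0], [-0.0, -0.001, -1.0]]
force: [-0.3, 0.5, -0.1]
gripper_width: 0.0257
grasp_force: 27.6
t 18.2 tcp [633.2 229.9 242.2] yawy -14.1 tilt [-0.  0. -1.] q [ 19.9  26.3   8.3  72.    0.  124. ] w 25.66022802716001 gf 27.614312767982483
tea_carton 0.56 [631.2 232.8 164.2] [315.3 216.7]
scene [ 4.6817e+02  8.3980e+01 -6.1400e+00  3.0000e-02]
side none
all [ 4.6817e+02  8.3980e+01 -6.1400e+00  3.0000e-02]
scene [ 6.2968e+02  2.3408e+02 -1.4530e+01  1.1000e-01]
side [ 6.3257e+02  2.2955e+02 -1.3830e+01  3.0000e-02]
wrist [ 6.3171e+02  2.3084e+02 -1.4140e+01  5.0000e-02]
all [ 6.3200e+02  2.3107e+02 -1.4340e+01  7.0000e-02]
```

```bash
python3 -m jog '{"jaw":[-1,-1,-1,-1,-1,-1],"dp":[[-1,-1,-40],[0,0,-45],[0,0,-45],[0,0,-20],[0,0,-10],[0,0,0]],"rot":[[0,0,0],[0,0,0],[0,0,0],[0,0,0],[0,0,0],[0,0,0]]}'
```

```text
time: 19.55
tcp_pos: [0.6312, 0.2273, 0.0831]
eef_rot: [[0.244, 0.97, -0.0], [0.97, -0.244, -0.0], [-0.0, -0.0, -1.0]]
force: [-0.4, 1.0, -0.4]
gripper_width: 0.0257
grasp_force: 27.6
```

```bash
python3 -m jog '{"jaw":[-1,0,1,1,1,1,1,1,1,1,1,1],"dp":[[1,2,-2],[0,0,0],[0,0,0],[0,0,0],[0,0,50],[0,0,60],[0,0,60],[-10,-20,10],[-15,-48,0],[-15,-48,0],[-15,-48,0],[-15,-48,0]],"rot":[[0,0,0],[0,0,0],[0,0,0],[0,0,0],[0,0,0],[0,0,0],[0,0,0],[0,0,0.15],[0,0,0.15],[0,0,0.15],[0,0,0.15],[0,0,0.15]]}'
python3 -m jog '{"jaw":[1,1,1,1,1,1,1,1],"dp":[[-15,-48,0],[-15,-48,0],[-15,-48,0],[-15,-48,0],[-15,-48,0],[-10,-42,0],[0,0,0],[0,0,0]],"rot":[[0,0,0.15],[0,0,0.15],[0,0,0.15],[0,0,0.15],[0,0,0.15],[0,0,0.071],[0,0,0],[0,0,0]]}'
python3 w.py wrist wr4 tin spice_ledge; python3 t.py spice_ledge 475 -261 0 scene wrist;python3 t.py tin 476 -264 45 scene wrist; python3 t.py tea_carton 632 231 4 scene side
```

```text
time: 21.05
tcp_pos: [0.5617, 0.0159, 0.2616]
eef_rot: [[-0.487, 0.874, 0.001], [0.874, 0.487, -0.0], [-0.0, 0.001, -1.0]]
force: [0.7, -0.7, 0.0]
gripper_width: 0.0855
grasp_force: 0.0
time: 22.05
tcp_pos: [0.4772, -0.2643, 0.2613]
eef_rot: [[-0.969, 0.245, 0.0], [0.245, 0.969, 0.001], [0.0, 0.001, -1.0]]
force: [-0.5, 1.2, 0.5]
gripper_width: 0.0851
grasp_force: 0.0
t 22.05 tcp [ 477.2 -264.3  261.3] yawy 75.8 tilt [ 0.  0. -1.] q [-29.   11.9  -9.2  68.9   0.  -14.8] w 85.09986630690047 gf 0.0
tin 0.72 [360.3 -80.8   3.3] [469.3   9.4]
tin 0.64 [ 478.5 -263.8   43.8] [321.5 173.9]
scene [ 4.7389e+02 -2.6028e+02 -1.4160e+01  3.0000e-02]
wrist [ 4.7638e+02 -2.6034e+02 -1.4040e+01  1.0000e-02]
all [ 4.7597e+02 -2.6062e+02 -1.3630e+01  3.0000e-02]
scene [ 4.7613e+02 -2.6146e+02  1.3700e+00  5.0000e-02]
wrist [ 4.7863e+02 -2.6302e+02  2.9000e-01  4.0000e-02]
all [ 4.7736e+02 -2.6265e+02  3.5600e+00  6.0000e-02]
scene [ 6.3251e+02  2.3033e+02 -1.3740e+01  4.0000e-02]
side [ 6.3541e+02  2.2771e+02 -1.3550e+01  4.0000e-02]
all [ 6.3330e+02  2.3082e+02 -1.2540e+01  8.0000e-02]
```

View pics/wr4.png

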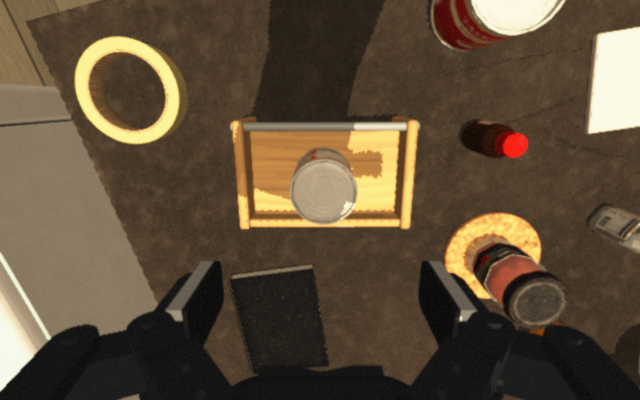

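The tin's top is at (324,186) on the ledge, which spans (236,122) to (415,225), and the jaws are aligned with its long side. The carton measures good in the caddy.

```bash
python3 -m jog '{"jaw":[1,1,1,1,1,-1,-1,-1,-1,-1,-1],"dp":[[0,1,-42],[0,0,-42],[0,0,-45],[0,0,-42],[0,0,0],[0,0,0],[0,0,0],[0,0,0],[0,0,0],[0,0,0],[0,0,0]],"rot":[[0,0,0],[0,0,0],[0,0,0],[0,0,0],[0,0,0],[0,0,0],[0,0,0],[0,0,0],[0,0,0],[0,0,0],[0,0,0]]}' 50
```

```text
time: 24.18
tcp_pos: [0.4791, -0.2646, 0.0928]
eef_rot: [[-0.97, 0.244, 0.004], [0.244, 0.97, -0.002], [-0.004, -0.001, -1.0]]
force: [-0.5, -0.3, 6.7]
gripper_width: 0.0565
grasp_force: 53.5
```

```bash
python3 -m jog '{"jaw":[-1,-1,-1,-1,-1,-1,-1,-1,-1,-1,-1],"dp":[[0,0,25],[0,0,45],[0,0,45],[0,15,25],[-1,55,0],[-1,55,0],[-2,55,0],[-2,55,0],[-2,55,0],[-1,56,0],[0,0,0]],"rot":[[0,0,0],[0,0,0],[0,0,0],[0,0,0],[0,0,0],[0,0,0],[0,0,0],[0,0,0],[0,0,0],[0,0,0],[0,0,0]]}'
python3 w.py wrist - tin tile;python3 t.py tile 470 82 0 scene side
```

```text
time: 25.55
tcp_pos: [0.4682, 0.0857, 0.2312]
eef_rot: [[-0.971, 0.238, 0.001], [0.238, 0.971, 0.001], [-0.001, 0.001, -1.0]]
force: [-0.4, 0.3, -0.8]
gripper_width: 0.0563
grasp_force: 54.2
t 25.55 tcp [468.2  85.7 231.2] yawy 76.2 tilt [ 0.  0. -1.] q [ 10.3   5.1 -21.1  63.6   0.   24.1] w 56.332646248338136 gf 54.170018434524536
tin 0.81 [358.8 -83.5  -0.4] [132.3 105.4]
tin 0.68 [466.1  85.8 183.1] [320.1 234.4]
tile 0.74 [469.4  79.7  -1.4] [315.4 171.9]
tile 0.16 [465.4  86.4 180.7] [320.8 231.4]
scene [ 4.6832e+02  8.4790e+01 -5.1500e+00  5.0000e-02]
side [ 4.7041e+02  7.7760e+01 -4.9600e+00  4.0000e-02]
all [ 4.6977e+02  8.3010e+01 -5.7200e+00  9.0000e-02]
```

```bash
python3 -m jog '{"jaw":[-1,-1,-1,-1,-1,-1,-1],"dp":[[1,-3,-40],[0,0,-45],[0,0,-45],[0,0,-25],[0,0,-12],[0,0,-6],[0,0,0]],"rot":[[0,0,0],[0,0,0],[0,0,0],[0,0,0],[0,0,0],[0,0,0],[0,0,0]]}'
```

```text
time: 26.78
tcp_pos: [0.4699, 0.0792, 0.0578]
eef_rot: [[-0.97, 0.245, 0.001], [0.245, 0.97, 0.0], [-0.001, 0.0, -1.0]]
force: [-0.8, -0.5, -2.4]
gripper_width: 0.0564
grasp_force: 54.2
```

```bash
python3 -m jog '{"jaw":[-1,0,1,1,1,1,1,1,1,1,1,1],"dp":[[0,2,-2],[0,0,0],[0,0,0],[0,0,0],[0,0,50],[0,0,60],[0,0,60],[-7,30,28],[-10,55,0],[-10,55,0],[-10,55,0],[-1,41,0]],"rot":[[0,0,0],[0,0,0],[0,0,0],[0,0,0],[0,0,0],[0,0,0],[0,0,0],[0,0,0],[0,0,0],[0,0,0],[0,0,0],[0,0,0]]}'
python3 w.py wrist - spice_jar; python3 t.py spice_jar 432 318 14 scene side wrist; python3 t.py tin 470 82 8 scene side
```

```text
time: 28.28
tcp_pos: [0.4305, 0.3195, 0.2536]
eef_rot: [[-0.97, 0.243, 0.0], [0.243, 0.97, 0.0], [-0.0, 0.001, -1.0]]
force: [-0.2, -0.4, 0.4]
gripper_width: 0.0853
grasp_force: 0.0
t 28.27 tcp [430.5 319.5 253.6] yawy 76.0 tilt [ 0.  0. -1.] q [ 36.6  11.  -11.3  67.7   0.   50.6] w 85.25019433372948 gf 0.0
spice_jar 0.95 [433.2 317.1  14.8] [319.2 171.5]
scene [ 4.3909e+02  3.2515e+02 -1.1770e+01  2.4000e-01]
side [ 4.3401e+02  3.2172e+02 -1.0800e+00  1.2000e-01]
wrist [4.3304e+02 3.2357e+02 1.9600e+00 8.0000e-02]
all [ 4.3438e+02  3.2381e+02 -3.5200e+00  1.8000e-01]
scene [4.6685e+02 8.1700e+01 9.3700e+00 3.0000e-02]
side [4.6873e+02 7.9370e+01 6.2500e+00 5.0000e-02]
all [4.6716e+02 8.1400e+01 8.9100e+00 6.0000e-02]
```

```bash
python3 -m jog '{"jaw":[1,1,1,1,1,-1,-1,-1,-1,-1,-1,-1],"dp":[[2,-1,-40],[0,0,-42],[0,0,-42],[0,0,-38],[0,0,0],[0,0,0],[0,0,0],[0,0,0],[0,0,0],[0,0,0],[0,0,0],[0,0,0]],"rot":[[0,0,0],[0,0,0],[0,0,0],[0,0,0],[0,0,0],[0,0,0],[0,0,0],[0,0,0],[0,0,0],[0,0,0],[0,0,0],[0,0,0]]}' 50
```

```text
time: 30.38
tcp_pos: [0.435, 0.3175, 0.0938]
eef_rot: [[-0.97, 0.244, 0.004], [0.244, 0.97, 0.003], [-0.003, 0.003, -1.0]]
force: [0.4, 0.6, 5.1]
gripper_width: 0.0493
grasp_force: 50.4
```

```bash
python3 -m jog '{"jaw":[-1,-1,-1,-1,-1,-1,-1,-1],"dp":[[0,0,25],[0,0,45],[0,0,50],[2,-25,45],[4,-55,0],[4,-55,0],[4,-55,0],[4,-55,0]],"rot":[[0,0,0],[0,0,0],[0,0,0],[0,0,0],[0,0,0],[0,0,0],[0,0,0],[0,0,0]]}'
python3 -m jog '{"jaw":[-1,-1,-1,-1,-1,-1,-1,-1],"dp":[[4,-55,0],[4,-55,0],[4,-55,0],[4,-55,0],[4,-55,0],[3,-55,0],[2,-4,0],[0,0,0]],"rot":[[0,0,0],[0,0,0],[0,0,0],[0,0,0],[0,0,0],[0,0,0],[0,0,0],[0,0,0]]}'
python3 w.py wrist wr5 spice_jar spice_ledge; python3 t.py spice_ledge 476 -261 0 scene side wrist
```

```text
time: 31.38
tcp_pos: [0.4516, 0.0698, 0.2578]
eef_rot: [[-0.97, 0.244, 0.003], [0.244, 0.97, 0.0], [-0.003, 0.001, -1.0]]
force: [0.7, 0.7, -1.2]
gripper_width: 0.0491
grasp_force: 51.9
time: 32.38
tcp_pos: [0.4763, -0.2627, 0.2569]
eef_rot: [[-0.97, 0.245, 0.001], [0.245, 0.97, 0.0], [-0.001, 0.0, -1.0]]
force: [-1.1, 0.3, -1.1]
gripper_width: 0.0491
grasp_force: 51.9
t 32.38 tcp [ 476.3 -262.7  256.9] yawy 75.8 tilt [ 0.  0. -1.] q [-28.9  11.7  -9.9  68.3   0.  -14.7] w 49.08398221714428 gf 51.92827973747626
spice_jar 0.91 [626.9  53.5   0.2] [608.6 221.7]
spice_jar 0.73 [ 477.6 -257.1  182.1] [330.  220.8]
spice_ledge 0.67 [ 474.3 -257.1    7.3] [325.1 163.7]
scene [ 4.7348e+02 -2.5933e+02 -1.4050e+01  2.0000e-02]
side [ 4.7606e+02 -2.7020e+02 -1.4410e+01  2.0000e-02]
wrist [ 4.7663e+02 -2.6051e+02 -1.3840e+01  2.0000e-02]
all [ 4.7573e+02 -2.6086e+02 -1.3990e+01  5.0000e-02]
```

View pics/wr5.png

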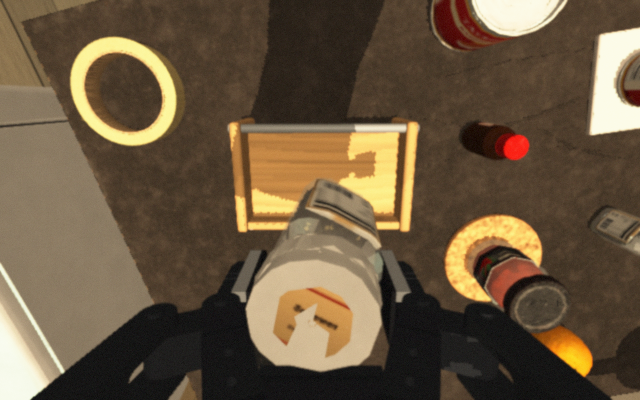

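The ledge is empty, spanning (233,122) to (415,228). The held jar shows a slight lean, with its base near (340,205), a few mm to +y of the TCP, so I shift by a small compensation while lowering.

```bash
python3 -m jog '{"jaw":[-1,-1,-1,-1,-1,-1],"dp":[[-1,-2,-40],[0,0,-45],[0,0,-25],[0,0,-12],[0,0,-6],[0,0,0]],"rot":[[0,0,0],[0,0,0],[0,0,0],[0,0,0],[0,0,0],[0,0,0]]}'; python3 w.py scene sc2 spice_jar
```

```text
time: 33.58
tcp_pos: [0.4757, -0.2649, 0.1289]
eef_rot: [[-0.97, 0.244, 0.001], [0.244, 0.97, -0.0], [-0.001, -0.0, -1.0]]
force: [-0.1, 0.3, -0.4]
gripper_width: 0.0489
grasp_force: 51.9
t 33.58 tcp [ 475.7 -264.9  128.9] yawy 75.9 tilt [ 0. -0. -1.] q [-29.1  16.6 -21.1  52.2   0.  -15. ] w 48.93845947770983 gf 51.94951442303136
spice_jar 0.95 [ 470.7 -257.5   50.6] [327.5  96.3]
spice_jar 0.83 [626.4  52.8  -0.9] [265.2 219.2]
```

```bash
python3 -m jog '{"jaw":[-1,-1,-1],"dp":[[0,0,-3],[0,0,-1],[0,0,0]],"rot":[[0,0,0],[0,0,0],[0,0,0]]}'
python3 -m jog '{"jaw":[-0.2,0.1,0.4,1,1,1,1,1,1,1,1,1],"dp":[[0,0,0],[0,0,0],[0,0,0],[0,0,0],[0,0,0],[0,0,40],[0,0,50],[0,0,50],[0,0,20],[0,0,0],[0,0,0],[0,0,0]],"rot":[[0,0,0],[0,0,0],[0,0,0],[0,0,0],[0,0,0],[0,0,0],[0,0,0],[0,0,0],[0,0,0],[0,0,0],[0,0,0],[0,0,0]]}'
python3 w.py wrist wr6 spice_jar; python3 t.py spice_jar 475 -261 45 scene wrist; python3 t.py tin 468 82 8 scene; python3 t.py jar 638 -88 10 scene; python3 w.py scene sc3 tin tea_carton jar spice_jar; python3 w.py side sd3 tin tea_carton jar spice_jar small_bottle
```

```text
time: 34.05
tcp_pos: [0.4757, -0.2648, 0.1248]
eef_rot: [[-0.97, 0.244, 0.001], [0.244, 0.97, -0.0], [-0.001, -0.0, -1.0]]
force: [0.5, 0.8, 2.7]
gripper_width: 0.0492
grasp_force: 52.2
time: 35.55
tcp_pos: [0.4746, -0.2643, 0.2826]
eef_rot: [[-0.97, 0.244, -0.002], [0.244, 0.97, 0.001], [0.003, 0.001, -1.0]]
force: [0.1, -0.9, 0.4]
gripper_width: 0.0851
grasp_force: 0.0
t 35.55 tcp [ 474.6 -264.3  282.6] yawy 75.9 tilt [-0.  0. -1.] q [-29.1  11.3  -7.1  71.7   0.  -15. ] w 85.0639084429915 gf 0.0
spice_jar 0.95 [628.7  50.1  -1. ] [589.2 217.9]
spice_jar 0.8 [ 474.4 -261.2   50. ] [323.4 169.6]
scene [ 4.7209e+02 -2.5752e+02  6.4700e+00  1.0000e-01]
wrist [ 4.7389e+02 -2.5868e+02  3.9700e+00  8.0000e-02]
all [ 4.7325e+02 -2.5849e+02  3.3600e+00  9.0000e-02]
scene [4.6723e+02 8.3510e+01 3.6700e+00 3.0000e-02]
all [4.6723e+02 8.3510e+01 3.6700e+00 3.0000e-02]
scene [ 6.3665e+02 -9.0290e+01  1.1200e+01  5.0000e-02]
all [ 6.3665e+02 -9.0290e+01  1.1200e+01  5.0000e-02]
t 36.05 tcp [ 475.3 -264.7  284.3] yawy 75.9 tilt [ 0. -0. -1.] q [-29.1  11.2  -7.   71.8  -0.  -15. ] w 85.58017317258117 gf 0.0
tin 0.96 [466.4  76.8   9.7] [335.9 225. ]
tin 0.66 [361.2 -83.3  -2. ] [375.2 165.9]
tea_carton 0.96 [634.  229.3   7.9] [260.7 292.9]
jar 0.72 [638.5 -87.6  12.2] [260.3 163.9]
spice_jar 0.73 [ 473.4 -259.5   46. ] [326.3  96.9]
spice_jar 0.59 [624.   52.6  -2.3] [266.2 219.3]
t 36.3 tcp [ 475.3 -264.7  284.3] yawy 75.9 tilt [ 0. -0. -1.] q [-29.1  11.2  -7.   71.8   0.  -15. ] w 85.31216045097777 gf 0.0
tin 0.84 [465.4  83.4   9.5] [351.9 239.9]
tin 0.62 [ 472.2 -263.8   44.2] [339.6 168.9]
tea_carton 0.95 [635.8 227.8   2.1] [267.7 285.2]
tea_carton 0.4 [468.7  83.3   9.2] [350.4 240. ]
jar 0.67 [637.4 -94.7  15.4] [279.2 204.7]
jar 0.52 [630.5 233.5   0. ] [270.3 287.9]
spice_jar 0.97 [ 473.4 -260.2   42.8] [339.2 169.8]
spice_jar 0.44 [469.5  82.5   9.5] [349.9 239.7]
small_bottle 0.76 [485.9 -88.    2.5] [338.3 208.5]
```

```bash
python3 -c "
import cv2,numpy as np
a=cv2.imread('pics/wr6.png');b=cv2.imread('pics/sc3.png')[50:350,190:440];c=cv2.imread('pics/sd3.png')[120:340,200:460]
f=lambda i:cv2.resize(i,(400,300),interpolation=cv2.INTER_CUBIC)
cv2.imwrite('pics/fin.png',np.vstack([np.hstack([f(b),f(c)]),np.hstack([f(a),f(b)*0])]))"
```

```text
(no output)
```

View pics/fin.png

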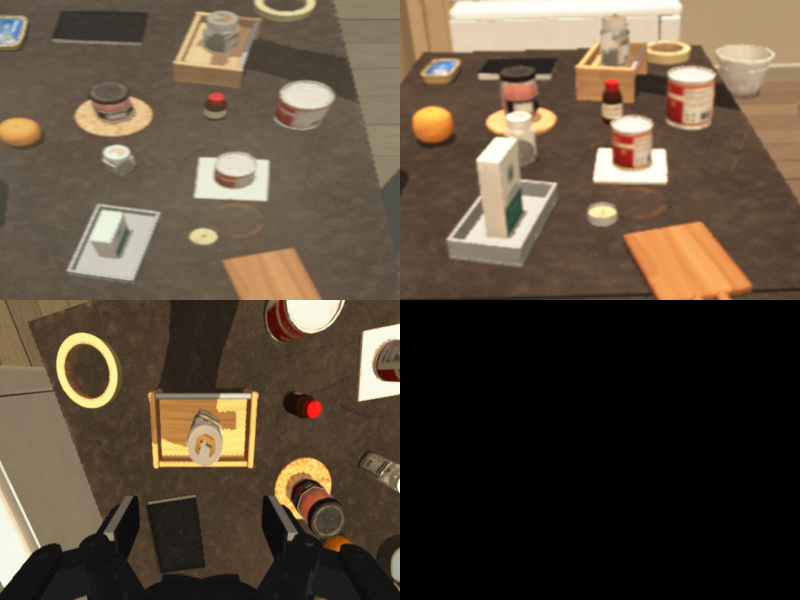

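All four stand upright and centred in the montage: spice jar on the ledge (205,440), jar on the trivet (112,105), tin on the tile (235,170), carton in the caddy (110,235). The bottle stands where it was.

```bash
python3 -c "
from cell import manip
print(manip.close_job())"
```

```text
the job is handed in; nothing more can be done
None
```

I handed the job in at about 36 s of the 120 s allowed: spice jar on the ledge, jar on the trivet, tin on the tile, carton in the caddy. All four were upright and measured within about 7 mm of centre, and the sauce bottle was not moved; the hand-in call gave no verdict.

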